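# Zero the spice mill and set it three clicks coarse

### The arm

A 7-joint arm with a two-finger parallel gripper is mounted at the origin on the work surface. World frame = base frame: x ahead of the robot, y to its left, z up, the work surface at z = 0. Lengths are in m, angles in rad, forces in N, time in s.
With the tool pointing down it reaches from about 0.425 to 1.025 m from the base axis. Payload 3.6 kg.
Tool frame: the origin (TCP) lies midway between the tips of the shut fingers; the grasp point (between the pads) lies 19 mm behind it (r.hold_point_z is the distance from the TCP to the grasp point, in m); z points along the fingers, y is the line along which they close (so a half turn about z gives the same grasp; the last joint's range is limited). The gripper opens to 85 mm and grips with 20 to 120 N. Pads are 22 mm wide; open, the fingers measure 114 mm over their backs; the gripper's body (76 mm by 85 mm) begins 54 mm behind the grasp point. The pads swing forward as they close: fully open they stand 13 mm farther back than shut.
Start: joints at [1.173, 0.591, 0.048, 1.609, -0.033, 0.943, -0.034], TCP at [0.218, -0.692, 0.231] pointing down, gripper open.
Joint ranges: [-2.69, 2.69], [-0.47, 2.24], [-1.27, 1.36], [0.19, 2.51], [-1.53, 4.68], [0.08, 2.07], [-3.09, 3.09]. Speed limits (rad/s): [2.57, 2.57, 3.14, 3.14, 3.14, 3.14, 3.14].

### API

Orientations are given as a unit quaternion [w, x, y, z].
In Python, from workcell import r gives the robot as it stands. The module is installed in compiled form; this text tells all that it offers.
- The arm moves only by the shell command python3 -m pendant 'ROWS' [FORCE]. ROWS is JSON, a list of rows, each an object with "fingers": the gripper's target within -1 to 1 (shut at 1, half-way at 0, fully open at -1); "offset": the shift along the world's x, y, z in units of 500 mm (1.0 is 500 mm), a list of three; "twist": the turn, a rotation vector about the world's x, y, z in units of 30 degrees (1.0 is 30 degrees), a list of three. A call has 1 to 20 rows; each row is the pose to reach, as a shift and turn from the pose commanded when the call began; what a row does not reach only later rows make up. A row lasts 1/10 s, in which the tool goes at most 50 mm and 8.59 degrees, less where a joint would pass 70% of its speed; a pose out of reach is approached as far as the arm can. A call with a number of a shift or a turn outside -1 to 1 is refused whole. A call with a gripper value outside its range is refused whole. The fingers move at their own pace and stop on an object; FORCE is the grip in N (left out, the last holds). Time passes only in rows, so rows that repeat a pose let the fingers close. It gives the time, the measured TCP pose, the force, the opening and the grip force at its end, in the units of the state.
- r.get_state(): the state, without advancing time (a new reading comes with each control period).
- r.snapshot(name): name is "scene" or "top"; returns (picture, depth): 480x640x3 uint8, red, green, blue; 480x640 float32, m along the optical axis (not along the pixel's ray), 0 where there is no reading.
- r.calibration(name): a dict with "camera_matrix" (3x3 intrinsics, pixels), "pose" (4x4, takes a point from camera to world coordinates). Camera axes: x right, y down, z forward; pixel columns grow to the right and rows downward; lengths in m; the calibration is good to about 2 mm. A picture is of the moment at which its call begins. calibration takes no time and is no camera call.
- r.job_done(): hands the job in; it is judged then, once.
The state is a dict: "t": time; "qpos": joint angles; "qvel": joint speeds; "joint_torque": joint torques, N m; "eef_pos": TCP position; "ee_rot": TCP orientation; "wrist_force": force on the tool from outside, world axes, zero at the start; "torque": the same for the moment, N m; "opening": finger opening in m; "grasp_force": force on a finger pad.
Only numpy, scipy, OpenCV 4.12 (cv2) and the standard library are available. Lean on these libraries where they do the work, as an engineer would, in place of code of your own. Each camera call takes 0.05 s, during which the arm holds its last target. There are 200 camera calls.

### The job

Set the grind of the spice mill: turn the adjustment ring on top of it clockwise (seen from above) until you feel the burrs touch, without forcing them together, then back it off three clicks anticlockwise and let go. Leave the other things on the bench where they are.

Things in the scene. Friction and masses are not known exactly. Their poses are not given: they have to be found in the camera images.
- ring_grip (a point): the mill's adjustment ring: round ribbed steel, 62 mm diameter, 26 mm high, on top of the mill, 162 mm above the table at mid-height. Point on its vertical axis at mid-height; turns with the ring, z up, x towards the lug. Turns about z without rising: clockwise from above brings the burrs together. Graspable from above at any yaw. The mill's yaw, and so the touch, cannot be seen
- ring_lug (a point): small dark lug (12 by 6 mm, 4 mm high) on the ring's top face, 23.5 mm off the axis; turns with the ring. The ring clicks 15 times a turn (24 degrees, 0.419 rad a click), at all positions: halfway between two clicks it resists with about 0.2 N m, either way, and let go it settles in the nearest click. At the start it stands two to six clicks (up to 2.5 rad) from the touch
- spindle_top (a point): top of the bare 9 mm drive spindle on the ring's axis, 32 mm above the grip point (19 mm above the ring's top)
- collar_top (a point): on the ring's axis, 35 mm below the grip point: top of the mill's 70 mm wide steel collar. Between it and the ring the neck is 42 mm wide. Below it a 74 mm glass jar and a 104 mm round wooden foot, all fixed to the board
- board: wooden board under the mill, 340 by 460 mm, 12 mm thick, fixed; origin under its centre, x across, y along. The mill stands near its middle
- gap (a joint): burr gap, m: 0 at the touch, +0.00001 per click anticlockwise; far finer than the reading's noise, so of no use for finding the touch. Wanted: 0.00003. The touch lies at a click position, from which the clicks are counted
- press (a joint): how hard the burrs are pressed together, rad: 0 up to the touch, then 1/200 of the angle that the ring is turned beyond it, likewise lost in the noise. There the ring resists springily: 0.25 N m at once, then 1.2 N m per rad (0.35 N m at 0.08 rad, more than any click); from 0.2 rad (0.5 N m) the burrs are harmed. Let go, the ring springs back to the touch
- crank: the mill's crank, not fitted now: flat steel arm 90 mm long with a 22 mm hub under one end and an upright wooden knob under 26 mm wide at the other (45 mm high); lies on the board; a bystander. Origin under the middle of the arm
- jar_lid: loose metal jar lid, a disc of 82 mm diameter, 15 mm high, on the board; a bystander. Origin under its centre
- spice_jar: small lidded glass jar, 54 mm diameter, 85 mm high, on the board; a bystander. Origin under its centre
- scoop: wooden spoon, 160 mm long, on the board; a bystander. Origin under its middle, x along it
- tin: tin can, 72 mm diameter, 105 mm high, on the board; a bystander. Origin under its centre

How it is judged:
On the way, in this order (a step that is already met when the one before it is completed fails the run):
1. the burrs touch: the ring is turned clockwise to within 0.15 click of the touch (value of joint gap below 1.5e-06 m), for 0.15 s.
2. the ring is backed off three clicks from the touch, within 0.4 click (value of joint gap between 2.6e-05 and 3.4e-05 m), for 0.2 s.
At the end, for the whole second after the job is handed in: The ring stands three clicks (within 0.4 click) anticlockwise from where the burrs touch, let go, and every bystander is within 20 mm of where it was (all of step 2 and contact force between anything else and ring below 0.5 N and not (distance of any of crank, jar_lid, spice_jar, scoop, tin from where it was at the start of the episode above 0.02 m)).
It fails at once if the burrs are forced together: the ring is turned more than 0.2 rad past the touch (over about 0.5 N m) (value of joint gap below 5e-06 m and value of joint press above 0.001 rad).
It fails at once if a bystander is moved by more than 20 mm (distance of any of crank, jar_lid, spice_jar, scoop, tin from where it was at the start of the episode above 0.02 m).
It also fails if it takes over 72 s, if anything falls off the work surface, if the arm or the gripper's body presses on something with over 40 N, if the wrist force passes 120 N, or if a joint passes its speed limit or range.

## Working session

There is one attempt and no reset: what is moved stays moved. The work goes in short steps, Python scripts to look and compute and a shell command to move; the robot and the scene stay as the last step left them, time stands still between calls to the robot, and variables do not carry over. Pictures are saved under pics/ and viewed, at most 10 in all, crops included, and the job is handed in when it is done.

```bash
mkdir -p pics
python3 - <<'E'
from workcell import r
import cv2
for n in("scene","top"):
    p,d=r.snapshot(n); cv2.imwrite(f"pics/{n}0.png",p[:,:,::-1])
    c=r.calibration(n); print(n,c["camera_matrix"].round(1).tolist(),c["pose"].round(3).tolist())
print(r.get_state())
E
```

```text
scene [[573.2, 0.0, 319.8], [0.0, 573.2, 237.4], [0.0, 0.0, 1.0]] [[-0.809, 0.446, -0.384, 0.974], [0.588, 0.619, -0.52, 0.579], [0.005, -0.646, -0.763, 0.906], [0.0, 0.0, 0.0, 1.0]]
top [[552.8, 0.0, 318.4], [0.0, 552.8, 234.0], [0.0, 0.0, 1.0]] [[0.01, -0.983, 0.181, 0.389], [-1.0, -0.01, 0.006, 0.05], [-0.004, -0.181, -0.983, 1.129], [0.0, 0.0, 0.0, 1.0]]
{'t': 0.1, 'qpos': array([ 1.172499  ,  0.59201791,  0.04828275,  1.60972003, -0.03329397,
        0.94267963, -0.0336969 ]), 'qvel': array([ 1.16824563e-03, -1.14010715e-03, -2.45073625e-04, -4.22621339e-03,
        8.18918031e-05,  3.69631877e-04,  4.42879167e-04]), 'joint_torque': array([ 4.94658278e-03, -5.49997044e+01,  1.55381866e+00, -1.98824054e+01,
        9.81045276e-03,  3.85473075e-03,  2.00360731e-06]), 'eef_pos': array([ 0.21736662, -0.69085797,  0.23025176]), 'ee_rot': array([-9.89197101e-04,  9.88401371e-01,  1.51860819e-01, -2.05785350e-04]), 'wrist_force': array([-0.08682006, -0.30425308,  0.96098792]), 'torque': array([-0.01243618, -0.00622928, -0.01107732]), 'grasp_force': 0.0, 'opening': 0.08564440412029263}
```

View pics/scene0.png

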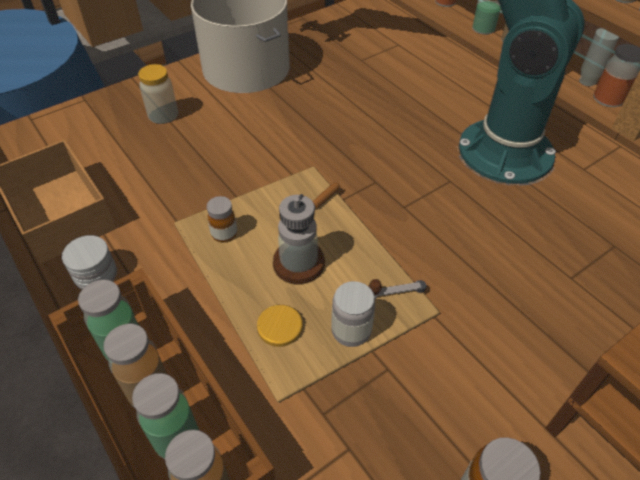

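View pics/top0.png

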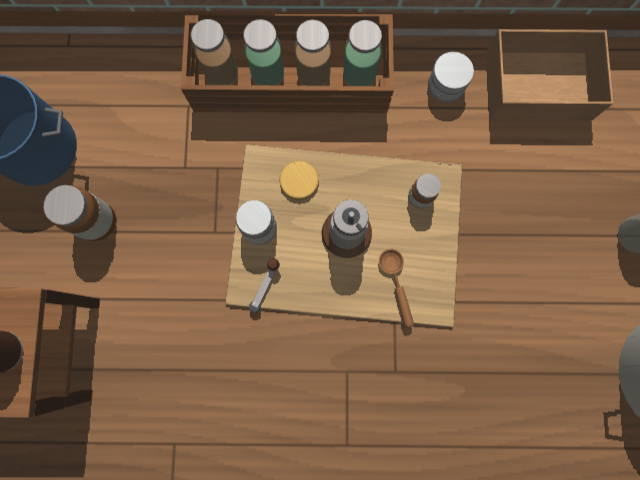

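```bash
cat > h.py <<'E'
from workcell import r
import cv2,numpy as np
def ray(n,uv,z):
    c=r.calibration(n);K=c["camera_matrix"];T=c["pose"]
    d=T[:3,:3]@np.linalg.solve(K,[uv[0],uv[1],1.]);o=T[:3,3]
    return o+d*(z-o[2])/d[2]
def cloud(n,d):
    c=r.calibration(n);K=c["camera_matrix"];T=c["pose"]
    v,u=np.mgrid[:480,:640]
    P=np.stack([(u-K[0,2])/K[0,0]*d,(v-K[1,2])/K[1,1]*d,d],-1)
    return P@T[:3,:3].T+T[:3,3]
E
python3 - <<'E'
from h import *
out=[]
for n,(u,v) in(("top",(350,216)),("scene",(297,208))):
    p,d=r.snapshot(n);P=cloud(n,d)
    m=np.zeros((480,640),np.uint8);s=np.s_[v-35:v+35,u-35:u+35]
    z=P[...,2];m[s]=((z>.168)&(z<.185)&(d>0))[s]
    c,_=cv2.findContours(m,0,1);c=max(c,key=cv2.contourArea)
    (a,b),rad=cv2.minEnclosingCircle(c);x,y,w,h=cv2.boundingRect(c)
    e=cv2.fitEllipse(c)
    print(n,a,b,rad,(x,y,w,h),e,ray(n,e[0],.175),P[m>0].mean(0),np.ptp(P[m>0],axis=0))
    out.append(cv2.resize(p[v-30:v+30,u-30:u+30,::-1],(400,400),interpolation=cv2.INTER_CUBIC))
cv2.imwrite("pics/crop.png",np.hstack(out))
E
```

```text
top 350.46429443359375 216.25 17.679563522338867 (333, 199, 36, 35) ((350.51025390625, 215.99729919433594), (33.92882537841797, 34.31513214111328), 93.47982788085938) [ 5.97876084e-01 -9.28088289e-05  1.75000000e-01] [ 5.97872950e-01 -6.70582464e-05  1.74839212e-01] [0.06213192 0.06210978 0.01470325]
scene 296.0 208.0 17.46434783935547 (279, 194, 35, 30) ((296.1278991699219, 208.31883239746094), (27.597440719604492, 34.79756546020508), 87.23230743408203) [0.60121054 0.00268619 0.175     ] [0.60153347 0.00303751 0.17478081] [0.06116045 0.06238042 0.01626504]
```

View pics/crop.png

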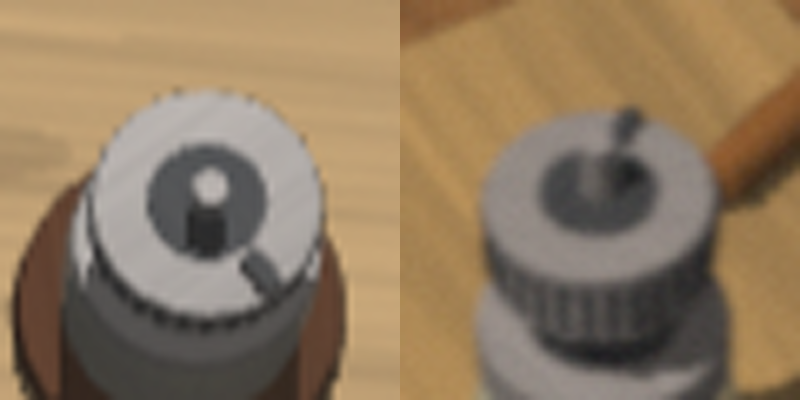

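```bash
S='import sys
from workcell import r
s=r.get_state();print(round(s["t"],2),s["qpos"].round(3),s["eef_pos"].round(4),s["ee_rot"].round(4))'
echo "$S">st.py
R='{"fingers":-1,"offset":[0.255,0.461,0.12],"twist":[0,0,1]}'
python3 -m pendant '[{"fingers":-1,"offset":[0.13,0.23,0.12],"twist":[0,0,0.5]},{"fingers":-1,"offset":[0.13,0.23,0.12],"twist":[0,0,0.5]},{"fingers":-1,"offset":[0.13,0.23,0.12],"twist":[0,0,0.5]},{"fingers":-1,"offset":[0.255,0.461,0.12],"twist":[0,0,1]},{"fingers":-1,"offset":[0.255,0.461,0.12],"twist":[0,0,1]},{"fingers":-1,"offset":[0.255,0.461,0.12],"twist":[0,0,1]},{"fingers":-1,"offset":[0.255,0.461,0.12],"twist":[0,0,1]},{"fingers":-1,"offset":[0.255,0.461,0.12],"twist":[0,0,1]}]' 60; python3 st.py
```

```text
t: 1.0
eef_pos: [0.3454, -0.4606, 0.2915]
ee_rot: [0.0, 0.915, 0.403, -0.0]
wrist_force: [-0.2, -0.5, 0.3]
opening: 0.0854
grasp_force: 0.0
1.0 [ 0.945  0.339 -0.126  1.886  0.053  0.919  0.054] [ 0.3454 -0.4606  0.2915] [ 2.000e-04  9.151e-01  4.033e-01 -2.000e-04]
```

```bash
python3 -m pendant '[{"fingers":-1,"offset":[0.13,0.23,0],"twist":[0,0,0.5]},{"fingers":-1,"offset":[0.13,0.23,0],"twist":[0,0,0.5]},{"fingers":-1,"offset":[0.13,0.23,0],"twist":[0,0,0.5]},{"fingers":-1,"offset":[0.255,0.461,0],"twist":[0,0,1]},{"fingers":-1,"offset":[0.255,0.461,0],"twist":[0,0,1]},{"fingers":-1,"offset":[0.255,0.461,0],"twist":[0,0,1]},{"fingers":-1,"offset":[0.255,0.461,0],"twist":[0,0,1]},{"fingers":-1,"offset":[0.255,0.461,0],"twist":[0,0,1]}]'
python3 -m pendant '[{"fingers":-1,"offset":[0.13,0.23,0],"twist":[0,0,0.5]},{"fingers":-1,"offset":[0.13,0.23,0],"twist":[0,0,0.5]},{"fingers":-1,"offset":[0.13,0.23,0],"twist":[0,0,0.5]},{"fingers":-1,"offset":[0.254,0.463,0],"twist":[0,0,1]},{"fingers":-1,"offset":[0.254,0.463,0],"twist":[0,0,1]},{"fingers":-1,"offset":[0.254,0.463,0],"twist":[0,0,1]},{"fingers":-1,"offset":[0.254,0.463,0],"twist":[0,0,1]},{"fingers":-1,"offset":[0.254,0.463,0],"twist":[0,0,1]},{"fingers":-1,"offset":[0.254,0.463,0],"twist":[0,0,1]}]'; python3 st.py
```

```text
t: 1.8
eef_pos: [0.4725, -0.232, 0.2912]
ee_rot: [0.0, 0.78, 0.625, -0.0]
wrist_force: [-0.7, -0.6, -0.1]
opening: 0.0857
grasp_force: 0.0
t: 2.7
eef_pos: [0.5991, -0.003, 0.2907]
ee_rot: [0.0, 0.594, 0.805, -0.001]
wrist_force: [0.5, -0.5, -0.3]
opening: 0.0853
grasp_force: 0.0
2.7 [ 0.301  0.408 -0.505  1.824  0.237  0.971 -0.005] [ 0.5991 -0.003   0.2907] [ 1.000e-04  5.936e-01  8.047e-01 -1.300e-03]
```

```bash
python3 -m pendant '[{"fingers":-1,"offset":[0.001,0.008,-0.06],"twist":[0,0,0]},{"fingers":-1,"offset":[0.001,0.008,-0.12],"twist":[0,0,0]},{"fingers":-1,"offset":[0.001,0.008,-0.16],"twist":[0,0,0]},{"fingers":-1,"offset":[0.001,0.008,-0.2],"twist":[0,0,0]},{"fingers":-1,"offset":[0.001,0.008,-0.24],"twist":[0,0,0]},{"fingers":-1,"offset":[0.001,0.008,-0.27],"twist":[0,0,0]},{"fingers":-1,"offset":[0.001,0.008,-0.29],"twist":[0,0,0]},{"fingers":-1,"offset":[0.001,0.008,-0.305],"twist":[0,0,0]},{"fingers":-1,"offset":[0.001,0.008,-0.305],"twist":[0,0,0]},{"fingers":-1,"offset":[0.001,0.008,-0.305],"twist":[0,0,0]},{"fingers":-1,"offset":[0.001,0.008,-0.305],"twist":[0,0,0]}]'
cat > st.py <<'E'
from workcell import r
import numpy as np
s=r.get_state();q=s["ee_rot"]
print(round(s["t"],2),"q",s["qpos"].round(3),"p",s["eef_pos"].round(4),"yaw",round(2*np.degrees(np.arctan2(q[2],q[1])),2),"F",s["wrist_force"].round(2),"M",s["torque"].round(3),"j7",s["joint_torque"].round(3)[4:],"op",round(s["opening"],4),round(s["grasp_force"],1))
E
python3 st.py
python3 - <<'E'
from h import *
o=[]
for n,(u,v) in(("top",(350,216)),("scene",(297,208))):
    p,d=r.snapshot(n);o.append(cv2.resize(p[v-50:v+50,u-50:u+50,::-1],(400,400),interpolation=cv2.INTER_CUBIC))
cv2.imwrite("pics/g1.png",np.hstack(o))
E
```

```text
t: 3.8
eef_pos: [0.6007, 0.0051, 0.1396]
ee_rot: [0.001, 0.592, 0.806, 0.001]
wrist_force: [0.8, 0.0, 0.2]
opening: 0.0856
grasp_force: 0.0
3.8 q [ 0.219  0.585 -0.427  1.952  0.372  0.68  -0.132] p [0.6007 0.0051 0.1396] yaw 107.47 F [0.75 0.02 0.19] M [-0.052 -0.012  0.045] j7 [0.01  0.005 0.   ] op 0.0856 0.0
```

View pics/g1.png

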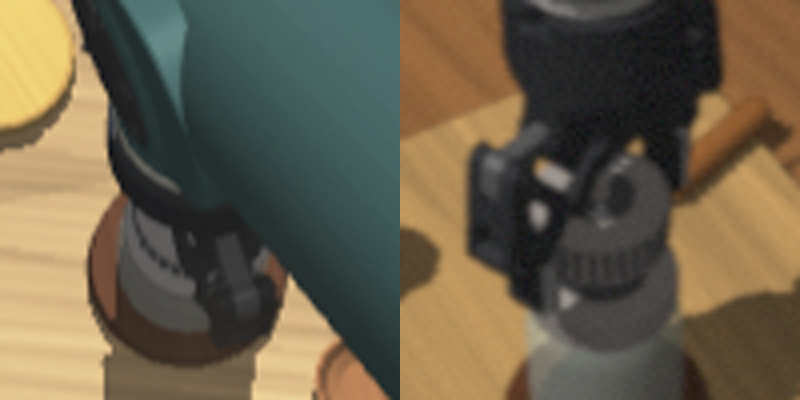

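The picture shows the fingers straddling the ring (right half, finger around (530,230), ring at (610,230)); TCP is about 3.5 mm too far in y, so I correct that and close.

```bash
python3 -m pendant '[{"fingers":-1,"offset":[-0.002,-0.007,0],"twist":[0,0,0]},{"fingers":-1,"offset":[-0.002,-0.007,0],"twist":[0,0,0]},{"fingers":-1,"offset":[-0.002,-0.007,0],"twist":[0,0,0]}]'
python3 -m pendant '[{"fingers":0,"offset":[0,0,0],"twist":[0,0,0]},{"fingers":1,"offset":[0,0,0],"twist":[0,0,0]},{"fingers":1,"offset":[0,0,0],"twist":[0,0,0]},{"fingers":1,"offset":[0,0,0],"twist":[0,0,0]},{"fingers":1,"offset":[0,0,0],"twist":[0,0,0]},{"fingers":1,"offset":[0,0,0],"twist":[0,0,0]},{"fingers":1,"offset":[0,0,0],"twist":[0,0,0]},{"fingers":1,"offset":[0,0,0],"twist":[0,0,0]}]' 40
python3 st.py
```

```text
t: 4.2
eef_pos: [0.5991, 0.0011, 0.1389]
ee_rot: [0.0, 0.592, 0.806, -0.0]
wrist_force: [-0.3, -0.1, 0.9]
opening: 0.0854
grasp_force: 0.0
t: 5.0
eef_pos: [0.5963, 0.0005, 0.1389]
ee_rot: [-0.002, 0.592, 0.806, -0.003]
wrist_force: [-5.5, -1.8, 6.1]
opening: 0.0612
grasp_force: 41.9
5.0 q [ 0.225  0.584 -0.426  1.957  0.372  0.684 -0.127] p [5.963e-01 5.000e-04 1.389e-01] yaw 107.44 F [-5.53 -1.84  6.12] M [-0.297  1.047 -0.094] j7 [ 0.189 -1.533  0.022] op 0.0612 41.9
```

```bash
python3 -m pendant '[{"fingers":1,"offset":[-0.003,-0.001,0],"twist":[0,0,0]},{"fingers":1,"offset":[-0.006,-0.002,0.001],"twist":[0,0,0]},{"fingers":1,"offset":[-0.006,-0.002,0.001],"twist":[0,0,0]},{"fingers":1,"offset":[-0.006,-0.002,0.001],"twist":[0,0,0]}]' >/dev/null
python3 st.py
# feel a quarter click clockwise
python3 -m pendant '[{"fingers":1,"offset":[0,0,0],"twist":[0,0,-0.04]},{"fingers":1,"offset":[0,0,0],"twist":[0,0,-0.08]},{"fingers":1,"offset":[0,0,0],"twist":[0,0,-0.12]},{"fingers":1,"offset":[0,0,0],"twist":[0,0,-0.16]},{"fingers":1,"offset":[0,0,0],"twist":[0,0,-0.16]},{"fingers":1,"offset":[0,0,0],"twist":[0,0,-0.16]},{"fingers":1,"offset":[0,0,0],"twist":[0,0,-0.16]}]' >/dev/null
python3 st.py
```

```text
5.4 q [ 0.228  0.582 -0.427  1.961  0.372  0.675 -0.127] p [5.963e-01 5.000e-04 1.391e-01] yaw 107.46 F [ 1.62  0.52 -1.24] M [-0.064 -0.039  0.011] j7 [-0.003  0.078  0.045] op 0.0609 44.9
6.1 q [ 0.212  0.578 -0.404  1.962  0.353  0.67  -0.192] p [0.5965 0.0006 0.1391] yaw 102.67 F [ 3.77  0.92 -7.27] M [ 0.104 -0.659  0.169] j7 [-0.264  0.915 -0.138] op 0.0611 45.0
```

```bash
python3 -m pendant '[{"fingers":1,"offset":[0,0,0],"twist":[0,0,-0.1]},{"fingers":1,"offset":[0,0,0],"twist":[0,0,-0.2]},{"fingers":1,"offset":[0,0,0],"twist":[0,0,-0.3]},{"fingers":1,"offset":[0,0,0],"twist":[0,0,-0.4]},{"fingers":1,"offset":[0,0,0],"twist":[0,0,-0.5]},{"fingers":1,"offset":[0,0,0],"twist":[0,0,-0.6]},{"fingers":1,"offset":[0,0,0],"twist":[0,0,-0.65]},{"fingers":1,"offset":[0,0,0],"twist":[0,0,-0.7]},{"fingers":1,"offset":[0,0,0],"twist":[0,0,-0.75]},{"fingers":1,"offset":[0,0,0],"twist":[0,0,-0.8]},{"fingers":1,"offset":[0,0,0],"twist":[0,0,-0.8]},{"fingers":1,"offset":[0,0,0],"twist":[0,0,-0.8]},{"fingers":1,"offset":[0,0,0],"twist":[0,0,-0.8]}]' >/dev/null
python3 st.py;python3 -m pendant '[{"fingers":1,"offset":[0,0,0],"twist":[0,0,0]}]'>/dev/null;python3 st.py
```

```text
7.4 q [ 0.131  0.563 -0.289  1.965  0.255  0.646 -0.518] p [0.5974 0.0006 0.1391] yaw 78.67 F [ 5.99 -0.35 -9.37] M [ 0.085 -0.951  0.146] j7 [-0.31   1.346 -0.14 ] op 0.0608 45.5
7.5 q [ 0.131  0.563 -0.289  1.965  0.255  0.646 -0.518] p [0.5974 0.0006 0.1392] yaw 78.67 F [  5.7   -0.42 -10.09] M [ 0.101 -0.872  0.135] j7 [-0.31   1.346 -0.141] op 0.0608 45.5
```

```bash
python3 -m pendant '[{"fingers":1,"offset":[0.002,0,0],"twist":[0,0,-0.1]},{"fingers":1,"offset":[0.004,0,-0.001],"twist":[0,0,-0.2]},{"fingers":1,"offset":[0.004,0,-0.001],"twist":[0,0,-0.3]},{"fingers":1,"offset":[0.004,0,-0.001],"twist":[0,0,-0.4]},{"fingers":1,"offset":[0.004,0,-0.001],"twist":[0,0,-0.5]},{"fingers":1,"offset":[0.004,0,-0.001],"twist":[0,0,-0.6]},{"fingers":1,"offset":[0.004,0,-0.001],"twist":[0,0,-0.65]},{"fingers":1,"offset":[0.004,0,-0.001],"twist":[0,0,-0.7]},{"fingers":1,"offset":[0.004,0,-0.001],"twist":[0,0,-0.75]},{"fingers":1,"offset":[0.004,0,-0.001],"twist":[0,0,-0.8]},{"fingers":1,"offset":[0.004,0,-0.001],"twist":[0,0,-0.8]},{"fingers":1,"offset":[0.004,0,-0.001],"twist":[0,0,-0.8]},{"fingers":1,"offset":[0.004,0,-0.001],"twist":[0,0,-0.8]}]' >/dev/null
python3 st.py;python3 -m pendant '[{"fingers":1,"offset":[0,0,0],"twist":[0,0,0]}]'>/dev/null;python3 st.py
```

```text
8.8 q [ 0.047  0.556 -0.172  1.965  0.154  0.633 -0.841] p [5.983e-01 3.000e-04 1.390e-01] yaw 54.67 F [ 1.94 -0.9  -0.98] M [-0.213 -0.279  0.123] j7 [-0.299  0.404 -0.137] op 0.0609 46.1
8.9 q [ 0.048  0.556 -0.173  1.965  0.154  0.633 -0.841] p [5.983e-01 3.000e-04 1.390e-01] yaw 54.67 F [ 2.67 -0.83 -1.27] M [-0.137 -0.27   0.097] j7 [-0.317  0.394 -0.142] op 0.0611 46.1
```

Still only click resistance (two clicks passed). Next one.

```bash
python3 -m pendant '[{"fingers":1,"offset":[0.001,0,0],"twist":[0,0,-0.1]},{"fingers":1,"offset":[0.002,0,0],"twist":[0,0,-0.2]},{"fingers":1,"offset":[0.002,0,0],"twist":[0,0,-0.3]},{"fingers":1,"offset":[0.002,0,0],"twist":[0,0,-0.4]},{"fingers":1,"offset":[0.002,0,0],"twist":[0,0,-0.5]},{"fingers":1,"offset":[0.002,0,0],"twist":[0,0,-0.6]},{"fingers":1,"offset":[0.002,0,0],"twist":[0,0,-0.65]},{"fingers":1,"offset":[0.002,0,0],"twist":[0,0,-0.7]},{"fingers":1,"offset":[0.002,0,0],"twist":[0,0,-0.75]},{"fingers":1,"offset":[0.002,0,0],"twist":[0,0,-0.8]},{"fingers":1,"offset":[0.002,0,0],"twist":[0,0,-0.8]},{"fingers":1,"offset":[0.002,0,0],"twist":[0,0,-0.8]},{"fingers":1,"offset":[0.002,0,0],"twist":[0,0,-0.8]}]' >/dev/null
python3 st.py;python3 -m pendant '[{"fingers":1,"offset":[0,0,0],"twist":[0,0,0]}]'>/dev/null;python3 st.py
```

```text
10.2 q [-0.036  0.552 -0.055  1.967  0.05   0.624 -1.16 ] p [ 5.99e-01 -3.00e-04  1.39e-01] yaw 30.65 F [ 0.7  -5.97  3.36] M [-0.854  0.044  0.114] j7 [-0.871 -0.228 -0.141] op 0.0611 46.5
10.3 q [-0.036  0.552 -0.055  1.967  0.05   0.624 -1.16 ] p [ 5.99e-01 -3.00e-04  1.39e-01] yaw 30.65 F [ 0.68 -6.19  3.81] M [-0.86   0.002  0.137] j7 [-0.876 -0.234 -0.143] op 0.0609 46.5
```

```bash
python3 -m pendant '[{"fingers":1,"offset":[0,-0.002,0],"twist":[0,0,-0.1]},{"fingers":1,"offset":[0,-0.004,0],"twist":[0,0,-0.2]},{"fingers":1,"offset":[0,-0.004,0],"twist":[0,0,-0.3]},{"fingers":1,"offset":[0,-0.004,0],"twist":[0,0,-0.4]},{"fingers":1,"offset":[0,-0.004,0],"twist":[0,0,-0.5]},{"fingers":1,"offset":[0,-0.004,0],"twist":[0,0,-0.6]},{"fingers":1,"offset":[0,-0.004,0],"twist":[0,0,-0.65]},{"fingers":1,"offset":[0,-0.004,0],"twist":[0,0,-0.7]},{"fingers":1,"offset":[0,-0.004,0],"twist":[0,0,-0.75]},{"fingers":1,"offset":[0,-0.004,0],"twist":[0,0,-0.8]},{"fingers":1,"offset":[0,-0.004,0],"twist":[0,0,-0.8]},{"fingers":1,"offset":[0,-0.004,0],"twist":[0,0,-0.8]},{"fingers":1,"offset":[0,-0.004,0],"twist":[0,0,-0.8]}]' >/dev/null
python3 st.py;python3 -m pendant '[{"fingers":1,"offset":[0,0,0],"twist":[0,0,0]}]'>/dev/null;python3 st.py
```

```text
11.6 q [-0.118  0.553  0.062  1.97  -0.057  0.619 -1.473] p [ 0.5993 -0.0013  0.1389] yaw 6.68 F [-0.13 -1.69  4.69] M [-0.276 -0.102  0.122] j7 [-0.362  0.111 -0.136] op 0.0612 46.7
11.7 q [-0.118  0.553  0.062  1.97  -0.057  0.619 -1.473] p [ 0.5993 -0.0013  0.1389] yaw 6.68 F [ 0.76 -2.03  4.8 ] M [-0.246 -0.069  0.108] j7 [-0.335  0.127 -0.141] op 0.0609 46.7
```

```bash
python3 -m pendant '[{"fingers":1,"offset":[0,-0.002,0],"twist":[0,0,-0.1]},{"fingers":1,"offset":[0,-0.002,0],"twist":[0,0,-0.2]},{"fingers":1,"offset":[0,-0.002,0],"twist":[0,0,-0.3]},{"fingers":1,"offset":[0,-0.002,0],"twist":[0,0,-0.4]},{"fingers":1,"offset":[0,-0.002,0],"twist":[0,0,-0.5]},{"fingers":1,"offset":[0,-0.002,0],"twist":[0,0,-0.6]},{"fingers":1,"offset":[0,-0.002,0],"twist":[0,0,-0.64]},{"fingers":1,"offset":[0,-0.002,0],"twist":[0,0,-0.64]},{"fingers":1,"offset":[0,-0.002,0],"twist":[0,0,-0.64]},{"fingers":1,"offset":[0,-0.002,0],"twist":[0,0,-0.64]}]' >/dev/null
python3 st.py;python3 -m pendant '[{"fingers":1,"offset":[0,0,0],"twist":[0,0,-0.04]},{"fingers":1,"offset":[0,0,0],"twist":[0,0,-0.08]},{"fingers":1,"offset":[0,0,0],"twist":[0,0,-0.12]},{"fingers":1,"offset":[0,0,0],"twist":[0,0,-0.16]},{"fingers":1,"offset":[0,0,0],"twist":[0,0,-0.16]},{"fingers":1,"offset":[0,0,0],"twist":[0,0,-0.16]},{"fingers":1,"offset":[0,0,0],"twist":[0,0,-0.16]}]'>/dev/null;python3 st.py
```

```text
12.7 q [-0.183  0.558  0.156  1.974 -0.144  0.62  -1.723] p [ 0.5993 -0.002   0.1389] yaw -12.58 F [ 0.55 -0.62  4.95] M [-0.138 -0.051 -0.047] j7 [-0.09   0.142  0.047] op 0.0611 46.8
13.4 q [-0.2    0.56   0.18   1.974 -0.164  0.621 -1.785] p [ 0.5993 -0.0022  0.139 ] yaw -17.26 F [ 0.27 -1.21  5.16] M [-0.144 -0.117  0.362] j7 [-0.449  0.145 -0.338] op 0.061 46.8
```

Torque jumped to about 0.36–0.38 N m (clicks gave about 0.14–0.18): the touch is here, at yaw −12.5°. I back off to yaw 59.5°.

```bash
python3 -m pendant '[{"fingers":1,"offset":[0,0,0],"twist":[0,0,0.1]},{"fingers":1,"offset":[0,0.002,0],"twist":[0,0,0.2]},{"fingers":1,"offset":[0,0.002,0],"twist":[0,0,0.3]},{"fingers":1,"offset":[0,0.002,0],"twist":[0,0,0.4]},{"fingers":1,"offset":[0,0.002,0],"twist":[0,0,0.5]},{"fingers":1,"offset":[0,0.002,0],"twist":[0,0,0.6]},{"fingers":1,"offset":[0,0.002,0],"twist":[0,0,0.7]},{"fingers":1,"offset":[0,0.002,0],"twist":[0,0,0.8]},{"fingers":1,"offset":[0,0.002,0],"twist":[0,0,0.9]},{"fingers":1,"offset":[0,0.002,0],"twist":[0,0,0.96]},{"fingers":1,"offset":[0,0.002,0],"twist":[0,0,0.96]}]' >/dev/null
python3 st.py;python3 -m pendant '[{"fingers":1,"offset":[0,0.002,0],"twist":[0,0,0.1]},{"fingers":1,"offset":[0,0.002,0],"twist":[0,0,0.2]},{"fingers":1,"offset":[0,0.004,0],"twist":[0,0,0.3]},{"fingers":1,"offset":[0,0.004,0],"twist":[0,0,0.4]},{"fingers":1,"offset":[0,0.004,0],"twist":[0,0,0.5]},{"fingers":1,"offset":[0,0.004,0],"twist":[0,0,0.6]},{"fingers":1,"offset":[0,0.004,0],"twist":[0,0,0.7]},{"fingers":1,"offset":[0,0.004,0],"twist":[0,0,0.8]},{"fingers":1,"offset":[0,0.004,0],"twist":[0,0,0.8]}]'>/dev/null;python3 st.py
python3 -m pendant '[{"fingers":1,"offset":[0,0,0],"twist":[0,0,0.1]},{"fingers":1,"offset":[0,0,0],"twist":[0,0,0.2]},{"fingers":1,"offset":[-0.002,0,0],"twist":[0,0,0.3]},{"fingers":1,"offset":[-0.002,0,0],"twist":[0,0,0.4]},{"fingers":1,"offset":[-0.002,0,0],"twist":[0,0,0.5]},{"fingers":1,"offset":[-0.002,0,0],"twist":[0,0,0.6]},{"fingers":1,"offset":[-0.002,0,0],"twist":[0,0,0.7]},{"fingers":1,"offset":[-0.002,0,0],"twist":[0,0,0.8]},{"fingers":1,"offset":[-0.002,0,0],"twist":[0,0,0.8]},{"fingers":1,"offset":[-0.002,0,0],"twist":[0,0,0.8]},{"fingers":1,"offset":[-0.002,0,0],"twist":[0,0,0.8]},{"fingers":1,"offset":[-0.002,0,0],"twist":[0,0,0.8]}]'>/dev/null;python3 st.py
```

```text
14.5 q [-0.1    0.553  0.038  1.97  -0.036  0.619 -1.41 ] p [ 0.5993 -0.0011  0.1389] yaw 11.45 F [ 0.4  -1.91  4.81] M [-0.06  -0.075 -0.022] j7 [-0.084  0.118  0.068] op 0.0612 46.8
15.4 q [-0.019  0.553 -0.079  1.966  0.071  0.626 -1.096] p [ 5.988e-01 -2.000e-04  1.389e-01] yaw 35.43 F [ 0.57 -2.82  5.37] M [-0.421  0.026  0.007] j7 [-0.345 -0.14   0.108] op 0.0608 46.9
16.6 q [ 0.064  0.557 -0.196  1.964  0.175  0.636 -0.778] p [5.982e-01 4.000e-04 1.389e-01] yaw 59.41 F [ 0.56 -2.07  4.98] M [-0.311 -0.03  -0.021] j7 [-0.282 -0.047 -0.009] op 0.0611 46.9
```

Torque is ≈0 at the third click, as it should be. Release, rise and look.

```bash
python3 -m pendant '[{"fingers":1,"offset":[0,0,0],"twist":[0,0,0]},{"fingers":0,"offset":[0,0,0],"twist":[0,0,0]},{"fingers":-1,"offset":[0,0,0],"twist":[0,0,0]},{"fingers":-1,"offset":[0,0,0],"twist":[0,0,0]},{"fingers":-1,"offset":[0,0,0],"twist":[0,0,0]},{"fingers":-1,"offset":[0,0,0],"twist":[0,0,0]},{"fingers":-1,"offset":[0,0,0],"twist":[0,0,0]},{"fingers":-1,"offset":[0,0,0.02],"twist":[0,0,0]},{"fingers":-1,"offset":[0,0,0.05],"twist":[0,0,0]},{"fingers":-1,"offset":[0,0,0.1],"twist":[0,0,0]},{"fingers":-1,"offset":[0,0,0.15],"twist":[0,0,0]},{"fingers":-1,"offset":[0,0,0.2],"twist":[0,0,0]},{"fingers":-1,"offset":[0,0,0.25],"twist":[0,0,0]},{"fingers":-1,"offset":[0,0,0.3],"twist":[0,0,0]}]' >/dev/null
python3 -m pendant '[{"fingers":-1,"offset":[0,-0.1,0.02],"twist":[0,0,0]},{"fingers":-1,"offset":[0,-0.2,0.02],"twist":[0,0,0]},{"fingers":-1,"offset":[0,-0.3,0.02],"twist":[0,0,0]},{"fingers":-1,"offset":[0,-0.4,0.02],"twist":[0,0,0]},{"fingers":-1,"offset":[0,-0.5,0.02],"twist":[0,0,0]},{"fingers":-1,"offset":[0,-0.5,0.02],"twist":[0,0,0]},{"fingers":-1,"offset":[0,-0.5,0.02],"twist":[0,0,0]}]'
python3 - <<'E'
from h import *
p,d=r.snapshot("top");u,v=350,216
cv2.imwrite("pics/end.png",np.hstack([cv2.resize(p[v-30:v+30,u-30:u+30,::-1],(400,400),interpolation=cv2.INTER_CUBIC),cv2.resize(p[100:350,200:500,::-1],(400,400))]))
E
```

```text
t: 18.7
eef_pos: [0.5976, -0.2519, 0.3]
ee_rot: [0.001, 0.869, 0.494, 0.0]
wrist_force: [0.8, 0.5, 0.4]
opening: 0.0854
grasp_force: 0.0
```

View pics/end.png

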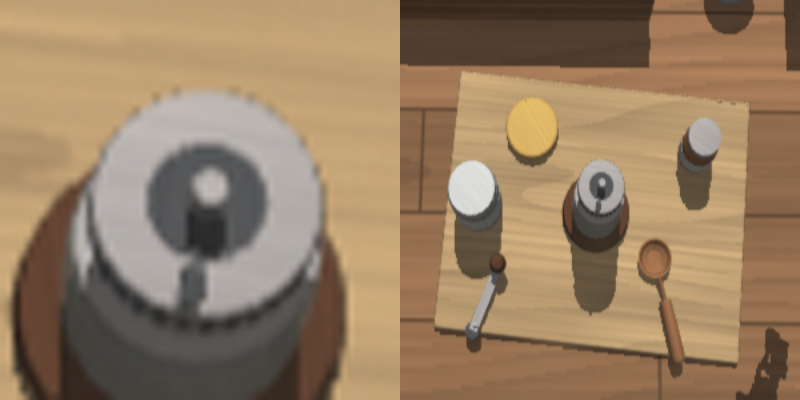

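The lug went from (260,275) to (193,285) in the crop. That is about 46° clockwise about the axis at (210,200), and I expected 5 − 3 = 2 clicks = 48°. The bystanders are unmoved.

```bash
python3 -c "
from workcell import r
print(r.job_done())"
```

```text
the job is handed in; nothing more can be done
None
```

I turned the ring clockwise five clicks until the burrs touched (about 0.36 N m, 0.08 rad past the touch), backed it off three clicks and let go; the lug's final position agrees, the other things look unmoved, and I handed the job in with no verdict shown.

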